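Load the wire spool into the pay-off stand

ROBOT

A 7-joint arm with a two-finger parallel gripper is mounted at the origin on the work surface. World frame = base frame: x ahead of the robot, y to its left, z up, the work surface at z = 0. Lengths are in m, angles in rad, forces in N, time in s.
With the tool pointing down it reaches from about 0.4 to 0.875 m from the base axis. Payload 19.3 kg.
Tool frame: the origin (TCP) lies at the centre of the arm's flange, where the gripper is bolted on; the fingertips stand 173 mm ahead of it and the grasp point (between the pads) lies 155 mm ahead of it; z points along the fingers, y is the line along which they close (so a half turn about z gives the same grasp; the last joint's range is limited). The gripper opens to 85 mm and grips with 20 to 120 N. Pads are 22 mm wide; open, the fingers measure 114 mm over their backs; the gripper's body (76 mm by 85 mm) begins 54 mm behind the grasp point. The pads swing forward as they close: fully open they stand 13 mm farther back than shut.
Start: joints at [-1.272, 0.521, -0.036, 1.599, 0.021, 1.021, -0.113], TCP at [0.225, 0.583, 0.405] pointing down, gripper open.
Joint ranges: [-2.91, 2.91], [-0.3, 2.13], [-1.5, 1.42], [0.17, 2.43], [-1.26, 4.41], [0.16, 1.93], [-2.52, 2.52]. Speed limits (rad/s): [1.89, 1.89, 2.39, 2.39, 3.01, 3.01, 3.01].

INTERFACE

Orientations are given as a rotation vector (axis times angle).
In Python, from plant import ctrl, optics gives the robot as it stands.
- The arm moves only by the tool arm_command, never from a script. Its argument "increments" is a list of rows, each a list of 3 entries, a list of its own where there are three numbers: the turn, a rotation vector about the tool's x, y, z normalised to -1 to 1, where 1 is 360 degrees, then the shift along the tool's x, y, z normalised to -1 to 1, where 1 is 0.3 m, then the opening, from 0 (shut) to 1 (fully open). In form: [[[wx, wy, wz], [tx, ty, tz], jaw], ...]. A call has 1 to 20 rows; each row is the pose to reach, as a shift and turn from the pose commanded when the call began, along the tool's axes at that moment, turning the shorter way round; what a row does not reach only later rows make up. A row lasts 1/12 s, in which the tool goes at most 41.7 mm and 7.16 degrees, less where a joint would pass 70% of its speed; a pose out of reach is approached as far as the arm can. A call with a number of a shift or a turn outside -1 to 1 is refused whole. A call with a gripper value outside its range is refused whole. The fingers move at their own pace and stop on an object; the grip force is fixed at half the most. Time passes only in rows, so rows that repeat a pose let the fingers close. It gives the time, the measured TCP pose, the force, the opening and the grip force at its end, in the units of the state.
- ctrl.get_state(): the state, without advancing time (a new reading comes with each control period).
- optics.camera(name): name is "side" or "top" or "wrist"; returns a dict with "img" (400x640x3 uint8, red, green, blue), "z_map" (400x640 float32, m along the optical axis (not along the pixel's ray), 0 where there is no reading), "fx", "fy", "cx", "cy" (pixels), "rvec" (rotation vector, rad) and "tvec" (3), from world to camera coordinates, as OpenCV has them. Camera axes: x right, y down, z forward; pixel columns grow to the right and rows downward; lengths in m; the calibration is good to about 2 mm. The wrist camera is an equidistant fisheye: a pixel r from the principal point sees the ray r / f radians off the axis. A picture is of the moment at which its call begins.
- ctrl.hand_in(): hands the job in; it is judged then, once.
The state is a dict: "clock": time; "joint_positions": joint angles; "joint_vel": joint speeds; "tau": joint torques, N m; "tcp_pos": TCP position; "tool_rot": TCP orientation; "contact_force": force on the tool from outside, world axes, zero at the start; "wrist_torque": the same for the moment, N m; "gripper_width": finger opening in m; "gripper_force": force on a finger pad.
Only numpy, scipy, OpenCV 4.12 (cv2) and the standard library are available. Lean on these libraries where they do the work, as an engineer would, in place of code of your own. Each camera call takes 0.05 s, during which the arm holds its last target. There are 200 camera calls.

TASK

Slide the wide flanged wire spool up off its post on the rack and set it down flat on the brown work board, let go, then take it again so that you can turn it on edge and rest it on the two rails between the cheeks of the pay-off stand. Then take the axle from its rest and push it through one cheek, the spool and the other cheek until its grip block is fully home against the cheek, and let go. Leave the tape roll, the slim reel, the bottle and the tin where they are.

Things in the scene. Friction and masses are not known exactly. Their poses are not given: they have to be found in the camera images.
- spool: part to load: wire spool, grey flanges 60 mm across, copper winding nearly flush (57 mm), 44 mm tall, through bore 16 mm, 0.25 kg, same both ways up. Starts upright on the rack round any one of the three posts. Origin: centre of its lower end face; z: its axis. Grip it across its 60 mm diameter.
- spool_mid (a point): middle of the spool, on its axis, 22 mm from each end
- rack: fixed grey rack left or right of the board: base 76 (x) x 266 (y) x 12 mm thick; three upright posts, diameter 10 mm, at y = -78, 0, +78 mm, tops 88 mm above the bench; end plates 60 mm wide, 6 mm thick at y = +-128 mm, tops at 85 mm. No room for fingers between neighbours in the row nor for leaning along it; room on the x sides. Origin: centre of underside.
- tape: bystander: cream tape roll, 64 mm across, 36 mm tall, on another post; origin centre of its underside
- reel: bystander: slim flanged wire reel, 44 mm across, 58 mm tall, on another post; origin centre of its underside
- board: fixed brown work board lying on the bench, 150 mm (x) by 130 mm (y), 3 mm thick; origin centre of its underside
- payoff: fixed aluminium stand across the board from the rack. Base 84 (x) x 100 (y) x 8 mm. Two cheeks 30 mm wide (x), inner faces y = +-26, outer y = +-32 mm, tops at 60 mm, each with a 12 mm hole 46 mm above the bench; line of holes = its y. Between them two 8 mm rails along y at x = +-18 mm, centres 17.2 mm up: a spool on edge on both has its bore in line with the holes. Origin: underside centre.
- payoff_axis (a point): the point on the line through the two cheek holes midway between the cheeks, 46 mm above the bench: where the middle of the spool belongs
- axle: loose steel axle 8 mm in diameter, 76 mm long, last 10 mm tapered to 4 mm; black grip block on its end, 30 mm long, 18 mm square; 45 g. Origin: on the axis at the shoulder between shaft and block; +x: along the shaft to the tip (block from x = -30 mm to 0). Starts level in its rest, axis 42 mm above the bench. May enter the stand from either side.
- axle_mid (a point): point on the axle's axis 32 mm from the shoulder towards the tip; it comes to the middle between the cheeks when the block is home against a cheek
- axle_rest: fixed pale wooden rest, base 70 mm (x) by 36 mm (y), 8 mm thick, with two forked uprights 6 mm thick and 24 mm wide at x = +-22 mm, 46 mm tall, open at the top, that carry the axle's shaft along the rest's x; the block overhangs the -x end. Origin: centre of its underside.
- bottle: bystander: upright white bottle, 36 mm across, 90 mm tall, easily knocked over; stands in line with the holes on one side of the pay-off stand, about 130 mm from its middle; origin centre of its underside
- tin: bystander: round flat tin, 62 mm across, 20 mm tall, at the other side of the stand in the same way; origin centre of its underside
Not all that is in view belongs to the job. What is shaped like the spool but blue or turquoise is not meant.

How it is judged:
By the outcome, as a careful person would: the job done as asked, in the order asked, and still so for the second after the job is handed in, with the robot touching nothing.
It also fails if it takes over 72 s, if anything falls off the work surface, if the arm or the gripper's body presses on something with over 40 N, if the wrist force passes 120 N, or if a joint passes its speed limit or range.

## Working session

There is one attempt and no reset: what is moved stays moved. The work goes in short steps, Python scripts to look and compute and a tool call to move; the robot and the scene stay as the last step left them, time stands still between calls to the robot, and variables do not carry over. Pictures are saved under pics/ and viewed, at most 10 in all, crops included, and the job is handed in when it is done.

Besides the shell and the picture viewer there is one more tool, called after "Request:" as name(argument=value, ...), one argument or row to a line, values as JSON. arm_command: Moves the arm, as the interface text tells. Scaled input: -1 to 1 covers 0.3 m each way for a shift and 360 degrees each way for a turn. Its arguments: {"type":"object","properties":{"increments":{"type":"array","items":{"type":"array"}}},"required":["increments"]}

```bash
ls; mkdir -p pics
cat > h.py <<'E'
import numpy as np,cv2
from scipy.spatial.transform import Rotation as R
from plant import ctrl,optics
def cam(n):
    c=optics.camera(n); c['R']=R.from_rotvec(np.array(c['rvec']).ravel()).as_matrix(); c['t']=np.array(c['tvec']).ravel(); return c
def pts(c):  # per pixel world points from depth (pinhole)
    v,u=np.mgrid[0:400,0:640]; z=c['z_map']
    P=np.stack([(u-c['cx'])/c['fx']*z,(v-c['cy'])/c['fy']*z,z],-1)
    return (P-c['t'])@c['R']
def ray(c,u,v,z):
    d=np.array([(u-c['cx'])/c['fx'],(v-c['cy'])/c['fy'],1])@c['R']; o=-c['t']@c['R']
    return o+d*(z-o[2])/d[2]
def save(c,f): cv2.imwrite(f,c['img'][:,:,::-1])
E
python3 - <<'E'
from h import *
s=ctrl.get_state()
for k in ('clock','tcp_pos','tool_rot','gripper_width','contact_force'):print(k,s[k])
for n in('top','side'):
    c=cam(n);save(c,f'pics/{n}0.png');np.savez(f'{n}0.npz',**c);print(n,c['fx'],-c['t']@c['R'],c['R'][2],(c['z_map']>0).mean())
E
```

```text
pics
clock 0.0
tcp_pos [0.22528565 0.5828399  0.40411497]
tool_rot [-5.76086316e-01 -3.08818230e+00  1.82461014e-03]
gripper_width 0.0857789091028741
contact_force [0.36153161 0.07442319 0.34688104]
top 460.56706928711975 [0.4074225  0.01815859 1.13555109] [ 0.16107083 -0.0107715  -0.98688407] 0.99620703125
side 365.9691947463477 [ 0.45714787 -0.65726774  0.56308879] [ 0.10714111  0.79264724 -0.60019258] 0.99611328125
```

View pics/top0.png

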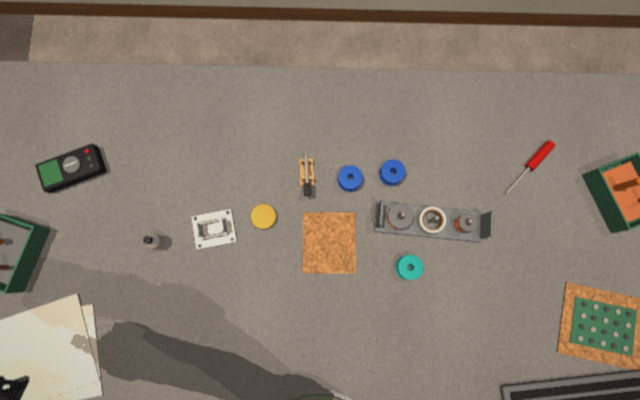

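View pics/side0.png

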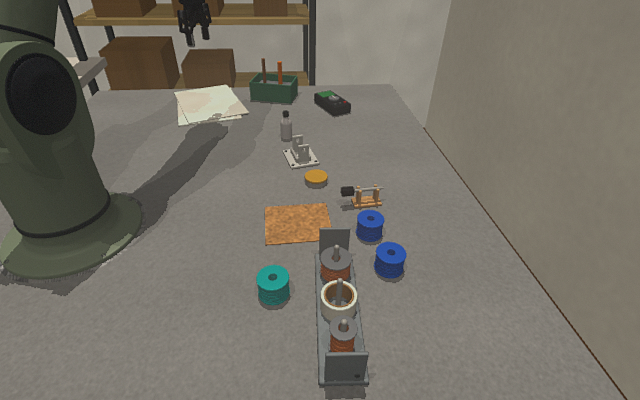

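The top view shows the wide spool on the leftmost post of the rack (401,216), then the tape (432,220) and the slim reel (467,223). The board is at (329,242), the stand at (213,228), the tin at (263,217), the bottle at (151,241) and the axle in its rest at (307,175), block towards the robot. The side view confirms the order. Next I measure with both cameras.

```bash
cat > m.py <<'E'
from h import *
C={n:dict(np.load(f'{n}0.npz')) for n in('top','side')}
P={n:pts(C[n]) for n in C}
t=C['top']
def near(n,u,v): 
    c=ray(t,u,v,0.03)[:2]; print('   ~',c.round(3)); return c
def sel(n,c,r,z0,z1):
    p=P[n].reshape(-1,3); m=(np.hypot(*(p[:,:2]-c).T)<r)&(p[:,2]>z0)&(p[:,2]<z1)
    return p[m],C[n]['img'].reshape(-1,3)[m]
def circ(p):
    (x,y),r=cv2.minEnclosingCircle(p[:,:2].astype(np.float32)); return np.round([x,y,r,np.median(p[:,2]),len(p)],4)
def rect(p):
    if len(p)<4:return len(p)
    b=cv2.minAreaRect((p[:,:2]*1000).astype(np.float32)); return np.round(b[0],1),np.round(b[1],1),round(b[2],1),np.median(p[:,2]).round(4),len(p)
print('bench',[np.median(P[n][...,2][P[n][...,2]<.02]).round(4) for n in P])
ob={'spool':(401,216,.04,.050,.064),'tape':(432,220,.036,.04,.056),'reel':(467,223,.03,.062,.078),
 'post':(401,216,.03,.078,.1),'post2':(432,220,.03,.078,.1),'tin':(263,217,.045,.012,.03),'bottle':(151,241,.04,.03,.12)}
for k,(u,v,r,a,b) in ob.items():
    c=near('top',u,v)
    for n in P:
        p,_=sel(n,c,r,a,b); print(k,n,circ(p) if len(p)>3 else len(p), p.mean(0).round(4) if len(p) else '')
for k,(u,v,r,a,b) in {'board':(329,242,.11,.001,.012),'cheeks':(213,228,.07,.052,.075),'base':(213,228,.07,.004,.014),'rails':(213,228,.022,.016,.026),
 'rest+axle hi':(307,178,.08,.03,.07),'plates':(432,220,.18,.076,.095)}.items():
    c=near('top',u,v)
    for n in P:
        p,q=sel(n,c,r,a,b)
        if k=='board': m=(q[:,0].astype(int)-q[:,2]>50); p=p[m]
        print(k,n,rect(p))
        if k[:4]=='rest':
            d=q.max(1)<70; print('  dark',rect(p[d])); g=(q.max(1).astype(int)-q.min(1)<25)&~d; print('  grey',rect(p[g])); o=q[:,0].astype(int)-q[:,2]>50; print('  wood',rect(p[o]))
E
python3 m.py
python3 - <<'E'
import numpy as np,cv2
a=np.load('top0.npz')['img'];b=np.load('side0.npz')['img']
f=lambda i,x,y,w,h:cv2.resize(i[y:y+h,x:x+w],(400,300),interpolation=cv2.INTER_NEAREST)
o=np.vstack([np.hstack([f(a,180,200,72,54),f(a,280,145,72,54)]),np.hstack([f(b,270,125,72,54),f(b,330,165,72,54)])])
cv2.imwrite('pics/crop.png',o[:,:,::-1])
E
```

```text
bench [np.float64(-0.0009), np.float64(0.0002)]
   ~ [ 0.552 -0.195]
spool top [ 5.49e-01 -1.88e-01  3.01e-02  5.56e-02  4.48e+02] [ 0.5484 -0.1879  0.0557]
spool side [ 5.517e-01 -1.877e-01  3.000e-02  5.640e-02  5.600e+02] [ 0.5508 -0.1913  0.0563]
   ~ [ 0.544 -0.27 ]
tape top [ 5.420e-01 -2.661e-01  3.190e-02  4.710e-02  3.000e+02] [ 0.5415 -0.266   0.0469]
tape side [ 5.445e-01 -2.656e-01  3.210e-02  4.780e-02  5.880e+02] [ 0.5439 -0.2703  0.047 ]
   ~ [ 0.538 -0.355]
reel top [ 5.358e-01 -3.444e-01  2.200e-02  6.960e-02  2.310e+02] [ 0.5356 -0.3447  0.0697]
reel side [ 5.387e-01 -3.436e-01  2.150e-02  7.040e-02  4.900e+02] [ 0.5382 -0.3459  0.0704]
   ~ [ 0.552 -0.195]
post top [ 5.464e-01 -1.878e-01  3.100e-03  8.700e-02  1.500e+01] [ 0.5482 -0.1877  0.0859]
post side [ 5.508e-01 -1.900e-01  4.000e-03  8.550e-02  3.100e+01] [ 0.5509 -0.1899  0.0846]
   ~ [ 0.544 -0.27 ]
post2 top [ 5.419e-01 -2.663e-01  4.800e-03  8.500e-02  1.900e+01] [ 0.5416 -0.2653  0.0847]
post2 side [ 5.452e-01 -2.661e-01  5.200e-03  8.500e-02  3.800e+01] [ 0.545  -0.2671  0.0846]
   ~ [0.544 0.139]
tin 
[... 1328 characters left out ...]
array([643.5,  33.3]), array([95.5, 17. ]), 0.7, np.float64(0.0481), 28)
  wood (array([662.2,  37.8]), array([51.8, 22.3]), 4.2, np.float64(0.0436), 46)
rest+axle hi side (array([638.3,  16.6]), array([108.8,  90.9]), 60.8, np.float64(0.0452), 290)
  dark (array([613.4,  32.5]), array([15.5, 28.8]), 89.3, np.float64(0.0479), 109)
  grey (array([651. ,  42.1]), array([105.9,  20. ]), 5.3, np.float64(0.0453), 96)
  wood (array([667.7,  38.7]), array([53.7, 24.1]), 3.4, np.float64(0.0454), 33)
   ~ [ 0.544 -0.27 ]
plates top (array([ 542.3, -266.5]), array([262.7,  59. ]), 85.3, np.float64(0.0835), 225)
plates side (array([ 545.3, -265.3]), array([263.7,  59.8]), 85.2, np.float64(0.0839), 599)
```

View pics/crop.png

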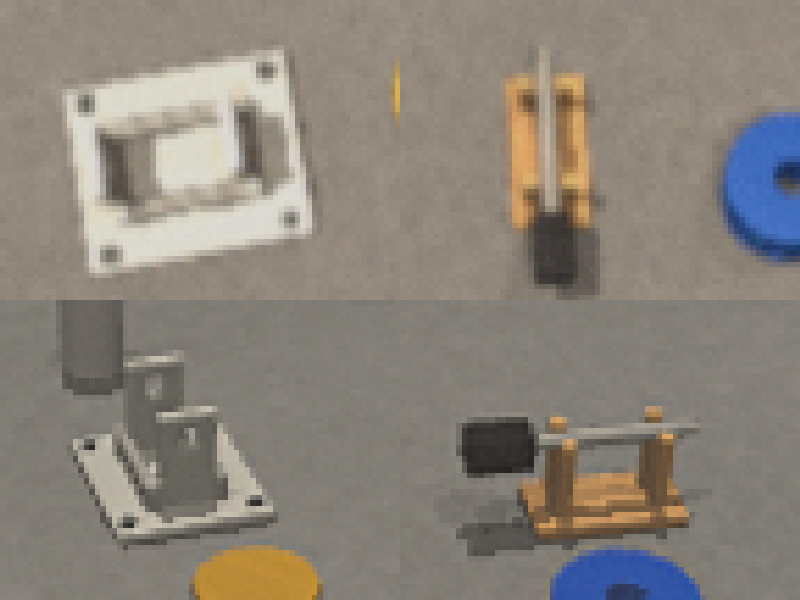

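The two cameras agree to about 3 mm, with heights and sizes as given: spool (0.550,-0.188), top at 0.056; stand (0.5165,0.2635), yaw about 12°; axle block (0.612,0.033), top at 0.049; rest yaw about 4.5°; board (0.489,-0.020). The crops show the stand's holes line up with the tin and bottle, and the axle block faces the robot.

```bash
cat >> h.py <<'E'
def rot(psi,phi):
    p=np.radians(psi); y=np.array([np.cos(p),np.sin(p),0]); z=np.array([0,0,-1.]); x=np.cross(y,z)
    return R.from_matrix(np.stack([x,y,z],1))*R.from_euler('y',phi,degrees=True)
def mv(g,psi,phi,off=.155,start=None):
    """g: grasp point target (world); prints turn & shift; returns target (tcp,R) for chaining"""
    if start is None:
        s=ctrl.get_state(); start=(np.array(s['tcp_pos']),R.from_rotvec(s['tool_rot']))
    T=rot(psi,phi); p=np.array(g)-off*T.as_matrix()[:,2]
    w=(start[1].inv()*T).as_rotvec(); d=start[1].inv().apply(p-start[0])
    print('turn',(w/2/np.pi).round(4).tolist(),'shift',(d/.3).round(4).tolist(),'rows>=',max(np.degrees(np.linalg.norm(w))/7.16,np.linalg.norm(d)*1000/41.7).__ceil__(),'tcp',p.round(4))
    return p,T
def st():
    s=ctrl.get_state(); T=R.from_rotvec(s['tool_rot']); M=T.as_matrix(); p=np.array(s['tcp_pos'])
    print('t',round(s['clock'],2),'grasp',(p+.155*M[:,2]).round(4),'psi',np.degrees(np.arctan2(M[1,1],M[0,1])).round(2),'z',M[:,2].round(3),'q',np.round(s['joint_positions'],2),'F',np.round(s['contact_force'],1),'w',round(s['gripper_width'],4),'gf',np.round(s['gripper_force'],1))
E
python3 - <<'E'
from h import *
st()
a=mv((.40,.36,.22),30,0)
b=mv((.56,.0,.22),-4.6,0,start=a)
c=mv((.550,-.188,.16),-4.6,0,start=b)
E
```

```text
t 0.1 grasp [0.2252 0.5827 0.2492] psi 68.87 z [-0.    -0.001 -1.   ] q [-1.27  0.52 -0.04  1.6   0.02  1.02 -0.11] F [-0.2  0.1  0.1] w 0.0853 gf 0.0
turn [-0.0002, 0.0001, 0.108] shift [-0.811, -0.4828, 0.0978] rows>= 7 tcp [0.4   0.36  0.375]
turn [0.0, 0.0, 0.0961] shift [-1.3059, -0.1381, 0.0] rows>= 10 tcp [0.56  0.    0.375]
turn [0.0, 0.0, 0.0] shift [-0.6273, 0.017, 0.2] rows>= 5 tcp [ 0.55  -0.188  0.315]
```

Request:
arm_command(
  increments=[
    [[0,0,0.108],[-0.811,-0.483,0.1],1],
    [[0,0,0.108],[-0.811,-0.483,0.1],1],
    [[0,0,0.108],[-0.811,-0.483,0.1],1],
    [[0,0,0.108],[-0.811,-0.483,0.1],1],
    [[0,0,0.108],[-0.811,-0.483,0.1],1],
    [[0,0,0.108],[-0.811,-0.483,0.1],1],
    [[0,0,0.108],[-0.811,-0.483,0.1],1],
    [[0,0,0.108],[-0.811,-0.483,0.1],1],
    [[0,0,0.108],[-0.811,-0.483,0.1],1],
    [[0,0,0.108],[-0.811,-0.483,0.1],1],
  ],
)

```text
clock: 0.93
tcp_pos: [0.3998, 0.3604, 0.3746]
tool_rot: [-1.571, -2.72, 0.0]
contact_force: [-0.3, 0.5, 0.2]
gripper_width: 0.0855
gripper_force: 0.0
```

Run:
```python
from h import *
st()
a=mv((.50,.12,.22),8,0)
b=mv((.550,-.120,.19),-4.6,0,start=a)
```

```text
t 0.93 grasp [0.3997 0.3604 0.2196] psi 30.0 z [-0.  0. -1.] q [-0.97  0.43  0.16  1.87 -0.09  0.86 -0.23] F [-0.3  0.5  0.2] w 0.0855 gf 0.0
turn [-0.0001, -0.0, 0.0611] shift [-0.861, -0.1114, -0.0016] rows>= 7 tcp [0.5   0.12  0.375]
turn [0.0, 0.0, 0.035] shift [-0.8154, 0.0537, 0.1] rows>= 6 tcp [ 0.55  -0.12   0.345]
```

Request:
arm_command(
  increments=[
    [[0,0,0.061],[-0.861,-0.111,0],1],
    [[0,0,0.061],[-0.861,-0.111,0],1],
    [[0,0,0.061],[-0.861,-0.111,0],1],
    [[0,0,0.061],[-0.861,-0.111,0],1],
    [[0,0,0.061],[-0.861,-0.111,0],1],
    [[0,0,0.061],[-0.861,-0.111,0],1],
    [[0,0,0.061],[-0.861,-0.111,0],1],
    [[0,0,0.061],[-0.861,-0.111,0],1],
    [[0,0,0.061],[-0.861,-0.111,0],1],
  ],
)

```text
clock: 1.68
tcp_pos: [0.5002, 0.1206, 0.3746]
tool_rot: [-2.06, -2.372, -0.0]
contact_force: [0.3, 1.4, -0.7]
gripper_width: 0.0853
gripper_force: 0.0
```

Request:
arm_command(
  increments=[
    [[0,0,0.035],[-0.815,0.054,0.1],1],
    [[0,0,0.035],[-0.815,0.054,0.1],1],
    [[0,0,0.035],[-0.815,0.054,0.1],1],
    [[0,0,0.035],[-0.815,0.054,0.1],1],
    [[0,0,0.035],[-0.815,0.054,0.1],1],
    [[0,0,0.035],[-0.815,0.054,0.1],1],
    [[0,0,0.035],[-0.815,0.054,0.1],1],
    [[0,0,0.035],[-0.815,0.054,0.1],1],
  ],
)

```text
clock: 2.35
tcp_pos: [0.5508, -0.1201, 0.3442]
tool_rot: [-2.309, -2.13, 0.001]
contact_force: [-0.7, 1.5, -0.6]
gripper_width: 0.0855
gripper_force: 0.0
```

Run:
```python
from h import *
st()
c=cam('wrist');save(c,'pics/w1.png');np.savez('w1.npz',**c)
print('cam',-c['t']@c['R'],c['R'][2],c['fx'],c['cx'],c['cy'],np.unique(c['z_map'])[[0,5,-1]])
a=mv((.550,-.188,.16),-4.6,0)
```

```text
t 2.35 grasp [ 0.5507 -0.1201  0.1892] psi -4.62 z [-0.001  0.    -1.   ] q [-0.15  0.53  0.37  1.84 -0.25  0.82  0.26] F [-0.7  1.5 -0.6] w 0.0855 gf 0.0
cam [ 0.55773356 -0.04080235  0.31210425] [-0.02557216 -0.30795818 -0.95105616] 309.70691628693146 314.62082787745976 201.62561794784688 [0.        0.0516362 1.3734041]
turn [-0.0001, -0.0001, 0.0003] shift [-0.2308, 0.0155, 0.0974] rows>= 2 tcp [ 0.55  -0.188  0.315]
```

View pics/w1.png

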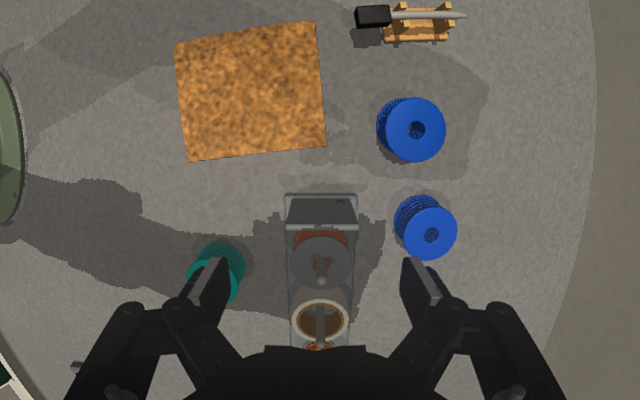

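The wrist view shows the spool at (320,262) behind the end plate, lined up with the open fingers at (205,285) and (428,285). The blue spool at (427,230) is clear of the finger. I'll measure the spool and the axle in this view.

```bash
cat >> h.py <<'E'
def wpts(c):
    v,u=np.mgrid[0:400,0:640]; a=(u-c['cx'])/c['fx']; b=(v-c['cy'])/c['fy']; r=np.hypot(a,b)+1e-9; z=c['z_map']
    k=np.tan(np.minimum(r,1.5))/r
    return (np.stack([a*k*z,b*k*z,z],-1)-c['t'])@c['R']
E
python3 - <<'E'
from h import *
c=dict(np.load('w1.npz'));P=wpts(c).reshape(-1,3);I=c['img'].reshape(-1,3).astype(int)
def s(x,y,r,a,b,m=True): return P[(np.hypot(P[:,0]-x,P[:,1]-y)<r)&(P[:,2]>a)&(P[:,2]<b)&m]
def pr(k,p): print(k,len(p),[round(v,4) for v in cv2.minEnclosingCircle((p[:,:2]*1).astype(np.float32))[0]],cv2.minAreaRect((p[:,:2]*1e3).astype(np.float32)),np.median(p[:,2]).round(4))
pr('spool',s(.55,-.19,.038,.052,.062)); pr('post',s(.55,-.19,.02,.08,.1)); pr('tape',s(.543,-.266,.036,.043,.056))
pr('block',s(.61,.033,.03,.035,.06,I.max(1)<70)); pr('board',s(.489,-.02,.12,.001,.008,I[:,0]-I[:,2]>50))
p=s(.66,.036,.05,.035,.06,(I.max(1)-I.min(1)<25)&(I.max(1)>80));pr('shaft',p)
print('bench',np.median(s(.5,-.02,.15,-.01,.01,I[:,0]-I[:,2]<40)[:,2]))
E
```

```text
spool 2375 [0.5518, -0.1867] ((551.507080078125, -186.2830352783203), (58.97208786010742, 58.82801818847656), 52.19013977050781) 0.0548
post 104 [0.5513, -0.1856] ((551.3942260742188, -185.24594116210938), (7.702267169952393, 8.725996017456055), 85.12873077392578) 0.085
tape 1092 [0.545, -0.2635] ((545.1707153320312, -262.92169189453125), (61.78329849243164, 62.02547836303711), 87.33220672607422) 0.0466
block 785 [0.6173, 0.0354] ((617.651611328125, 35.380958557128906), (37.72030258178711, 18.35723114013672), 1.3585153818130493) 0.0492
board 14607 [0.4905, -0.0194] ((490.1910400390625, -19.667388916015625), (149.78094482421875, 129.7494354248047), 0.8597388863563538) 0.0019
shaft 543 [0.6634, 0.0428] ((663.1629638671875, 40.35982131958008), (18.627073287963867, 82.03421020507812), 85.02787780761719) 0.044
bench -0.0012437695594624096
```

Request:
arm_command(
  increments=[
    [[0,0,0],[-0.231,0.015,0.1],1],
    [[0,0,0],[-0.231,0.015,0.1],1],
    [[0,0,0],[-0.231,0.015,0.1],1],
    [[0,0,0],[-0.231,0.015,0.1],1],
  ],
)

```text
clock: 2.73
tcp_pos: [0.5496, -0.1886, 0.3141]
tool_rot: [-2.307, -2.131, 0.001]
contact_force: [0.7, 1.1, -0.4]
gripper_width: 0.0854
gripper_force: 0.0
```

Request:
arm_command(
  increments=[
    [[0,0,0],[0.005,0.004,0.15],1],
    [[0,0,0],[0.005,0.004,0.25],1],
    [[0,0,0],[0.005,0.004,0.32],1],
    [[0,0,0],[0.005,0.004,0.373],1],
    [[0,0,0],[0.005,0.004,0.373],1],
    [[0,0,0],[0.005,0.004,0.373],1],
  ],
)

```text
clock: 3.23
tcp_pos: [0.5513, -0.186, 0.203]
tool_rot: [-2.305, -2.133, -0.0]
contact_force: [0.1, 0.1, 0.4]
gripper_width: 0.0857
gripper_force: 0.0
```

Request:
arm_command(
  increments=[
    [[0,0,0],[0,0,0],0.3],
    [[0,0,0],[0,0,0],0.3],
    [[0,0,0],[0,0,0],0.3],
    [[0,0,0],[0,0,0],0.3],
    [[0,0,0],[0,0,0],0.3],
    [[0,0,0],[0,0,0],0.3],
    [[0,0,0],[0,0,0],0.3],
    [[0,0,0],[0,0,0],0.3],
  ],
)

```text
clock: 3.9
tcp_pos: [0.5513, -0.1877, 0.2047]
tool_rot: [2.307, 2.131, 0.003]
contact_force: [-3.4, 3.9, 17.4]
gripper_width: 0.0581
gripper_force: 61.1
```

Request:
arm_command(
  increments=[
    [[0,0,0],[0,0,-0.03],0.3],
    [[0,0,0],[0,0,-0.07],0.3],
    [[0,0,0],[0,0,-0.12],0.3],
    [[0,0,0],[0,0,-0.2],0.3],
    [[0,0,0],[0,0,-0.3],0.3],
    [[0,0,0],[0,0,-0.4],0.3],
    [[0,0,0],[0,0,-0.4],0.3],
    [[0,0,0],[0,0,-0.4],0.3],
  ],
)

```text
clock: 4.57
tcp_pos: [0.551, -0.1882, 0.3253]
tool_rot: [2.306, 2.129, 0.004]
contact_force: [0.7, -0.1, -4.6]
gripper_width: 0.058
gripper_force: 66.0
```

Run:
```python
from h import *
st()
a=mv((.485,-.02,.16),4,0)
b=mv((.485,-.02,.06),4,0,start=a)
c=cam('side');P=pts(c);m=(np.hypot(P[...,0]-.552,P[...,1]+.187)<.038)&(P[...,2]>.1)&(P[...,2]<.2);p=P[m];print(p.min(0),p.max(0))
i=c['img'][150:330,240:440];cv2.imwrite('pics/s1.png',cv2.resize(i,None,fx=3,fy=3)[:,:,::-1])
```

```text
t 4.57 grasp [ 0.5515 -0.1883  0.1703] psi -4.57 z [ 0.004 -0.001 -1.   ] q [-0.02  0.58  0.36  1.8  -0.27  0.8   0.39] F [ 0.7 -0.1 -4.6] w 0.058 gf 66.0
turn [0.0006, 0.0001, -0.0238] shift [0.5414, -0.2639, 0.0331] rows>= 5 tcp [ 0.485 -0.02   0.315]
turn [0.0, 0.0, 0.0] shift [0.0, 0.0, 0.3333] rows>= 3 tcp [ 0.485 -0.02   0.215]
[ 0.5143762  -0.21859368  0.13249313] [ 0.58840647 -0.15833608  0.19960833]
```

View pics/s1.png

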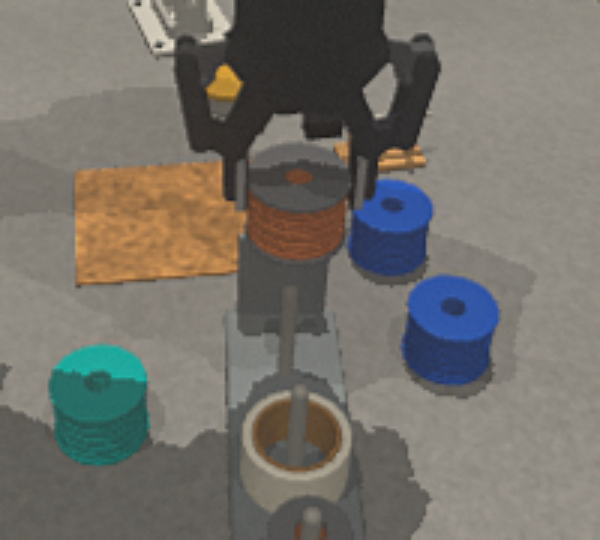

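The spool hangs clear above its post, held level by both pads, and the neighbours are undisturbed. I carry it to the board.

Request:
arm_command(
  increments=[
    [[0,0,-0.0238],[0.541,-0.264,0],0.3],
    [[0,0,-0.0238],[0.541,-0.264,0],0.3],
    [[0,0,-0.0238],[0.541,-0.264,0],0.3],
    [[0,0,-0.0238],[0.541,-0.264,0],0.3],
    [[0,0,-0.0238],[0.541,-0.264,0],0.3],
    [[0,0,-0.0238],[0.541,-0.264,0.2],0.3],
    [[0,0,-0.0238],[0.541,-0.264,0.32],0.3],
    [[0,0,-0.0238],[0.541,-0.264,0.38],0.3],
    [[0,0,-0.0238],[0.541,-0.264,0.4],0.3],
    [[0,0,-0.0238],[0.541,-0.264,0.4],0.3],
    [[0,0,-0.0238],[0.541,-0.264,0.4],0.3],
  ],
)

```text
clock: 5.53
tcp_pos: [0.4849, -0.0204, 0.2035]
tool_rot: [-2.143, -2.297, 0.001]
contact_force: [0.8, 0.1, -2.4]
gripper_width: 0.0579
gripper_force: 66.6
```

```bash
python3 -c "
from h import *
st()"
```

```text
t 5.53 grasp [ 0.4848 -0.0205  0.0485] psi 3.95 z [-0. -0. -1.] q [-0.24  0.66  0.21  2.11 -0.32  0.41  0.3 ] F [ 0.8  0.1 -2.4] w 0.0579 gf 66.6
```

Request:
arm_command(
  increments=[
    [[0,0,0],[0,0,0.015],0.3],
    [[0,0,0],[0,0,0.02],0.3],
    [[0,0,0],[0,0,0.023],0.3],
    [[0,0,0],[0,0,0.025],0.3],
    [[0,0,0],[0,0,0.026],0.3],
    [[0,0,0],[0,0,0.026],0.3],
    [[0,0,0],[0,0,0.026],0.3],
  ],
)

```text
clock: 6.12
tcp_pos: [0.4849, -0.02, 0.1958]
tool_rot: [2.142, 2.297, 0.001]
contact_force: [-3.1, -0.2, 10.5]
gripper_width: 0.0575
gripper_force: 68.0
```

Request:
arm_command(
  increments=[
    [[0,0,0],[0,0,0],1],
    [[0,0,0],[0,0,0],1],
    [[0,0,0],[0,0,0],1],
    [[0,0,0],[0,0,0],1],
    [[0,0,0],[0,0,0],1],
    [[0,0,0],[0,0,0],1],
    [[0,0,0],[0,0,-0.1],1],
    [[0,0,0],[0,0,-0.25],1],
    [[0,0,0],[0,0,-0.4],1],
    [[0,0,0],[0,0,-0.5],1],
    [[0,0,0],[0,0,-0.5],1],
    [[0,0,0],[0,0,-0.5],1],
  ],
)

```text
clock: 7.12
tcp_pos: [0.485, -0.0199, 0.3468]
tool_rot: [2.141, 2.296, 0.005]
contact_force: [-0.3, 0.6, -1.0]
gripper_width: 0.0854
gripper_force: 0.0
```

Run:
```python
from h import *
st()
for n in('wrist','side'):
    c=cam(n);P=(wpts if n=='wrist' else pts)(c).reshape(-1,3)
    m=(np.hypot(P[:,0]-.485,P[:,1]+.02)<.045)&(P[:,2]>.04)&(P[:,2]<.056);p=P[m]
    print(n,len(p),cv2.minEnclosingCircle(p[:,:2].astype(np.float32)),np.median(p[:,2]))
# pre-pick: grasp point 60mm back along tilted approach
T=rot(12,-45).as_matrix()[:,2]; g=np.array([.485,-.02,.028]); print(T)
a=mv(g-.09*T,12,-45)
b=mv(g,12,-45,start=a)
```

```text
t 7.12 grasp [ 0.4856 -0.0198  0.1918] psi 4.02 z [ 0.004  0.001 -1.   ] q [-0.36  0.4   0.36  2.03 -0.21  0.73  0.2 ] F [-0.3  0.6 -1. ] w 0.0854 gf 0.0
wrist 2993 ((0.48541536927223206, -0.019085155799984932), 0.03020390495657921) 0.04573788959663279
side 380 ((0.4865051209926605, -0.01948671042919159), 0.030663495883345604) 0.04754188960566516
[ 0.14701577 -0.6916548  -0.70710678]
turn [-0.0088, -0.1248, -0.021] shift [0.5713, -0.0783, 0.4779] rows>= 7 tcp [0.449  0.1495 0.2012]
turn [0.0, 0.0, 0.0] shift [-0.0, -0.0, 0.3] rows>= 3 tcp [0.4622 0.0872 0.1376]
```

The spool stands flat on the board at (0.4855,-0.0195), released, top at 0.047. Next is the tilted pre-grasp.

Request:
arm_command(
  increments=[
    [[-0.0088,-0.1248,-0.021],[0.571,-0.078,0.3],1],
    [[-0.0088,-0.1248,-0.021],[0.571,-0.078,0.3],1],
    [[-0.0088,-0.1248,-0.021],[0.571,-0.078,0.3],1],
    [[-0.0088,-0.1248,-0.021],[0.571,-0.078,0.3],1],
    [[-0.0088,-0.1248,-0.021],[0.571,-0.078,0.3],1],
    [[-0.0088,-0.1248,-0.021],[0.571,-0.078,0.4],1],
    [[-0.0088,-0.1248,-0.021],[0.571,-0.078,0.478],1],
    [[-0.0088,-0.1248,-0.021],[0.571,-0.078,0.478],1],
    [[-0.0088,-0.1248,-0.021],[0.571,-0.078,0.478],1],
    [[-0.0088,-0.1248,-0.021],[0.571,-0.078,0.478],1],
    [[-0.0088,-0.1248,-0.021],[0.571,-0.078,0.478],1],
  ],
)

```text
clock: 8.13
tcp_pos: [0.4495, 0.1481, 0.2022]
tool_rot: [1.548, 1.908, -0.64]
contact_force: [0.0, -0.5, 0.8]
gripper_width: 0.0857
gripper_force: 0.0
```

Run:
```python
from h import *
st()
mv((.4855,-.0195,.029),12,-45)
```

```text
t 8.13 grasp [0.4721 0.041  0.0924] psi 11.88 z [ 0.145 -0.691 -0.708] q [-1.18  0.94  0.75  2.1   0.24  0.6  -0.59] F [ 0.  -0.5  0.8] w 0.0857 gf 0.0
turn [-0.0002, -0.0002, -0.0003] shift [0.0036, 0.0015, 0.2956] rows>= 3 tcp [0.4627 0.0877 0.1386]
```

Request:
arm_command(
  increments=[
    [[0,0,0],[0.003,0.002,0.1],1],
    [[0,0,0],[0.003,0.002,0.2],1],
    [[0,0,0],[0.003,0.002,0.26],1],
    [[0,0,0],[0.003,0.002,0.295],1],
    [[0,0,0],[0.003,0.002,0.295],1],
    [[0,0,0],[0.003,0.002,0.295],1],
  ],
)

```text
clock: 8.63
tcp_pos: [0.4634, 0.0882, 0.1396]
tool_rot: [1.55, 1.907, -0.638]
contact_force: [-0.4, 0.6, 0.8]
gripper_width: 0.0853
gripper_force: 0.0
```

Run:
```python
from h import *
st()
c=cam('side');i=c['img'][110:290,200:400];cv2.imwrite('pics/s2.png',cv2.resize(i,None,fx=3,fy=3)[:,:,::-1])
```

```text
t 8.63 grasp [ 0.486  -0.0187  0.0297] psi 11.83 z [ 0.146 -0.69  -0.709] q [-1.05  1.09  0.72  2.12  0.26  0.39 -0.61] F [-0.4  0.6  0.8] w 0.0853 gf 0.0
```

View pics/s2.png

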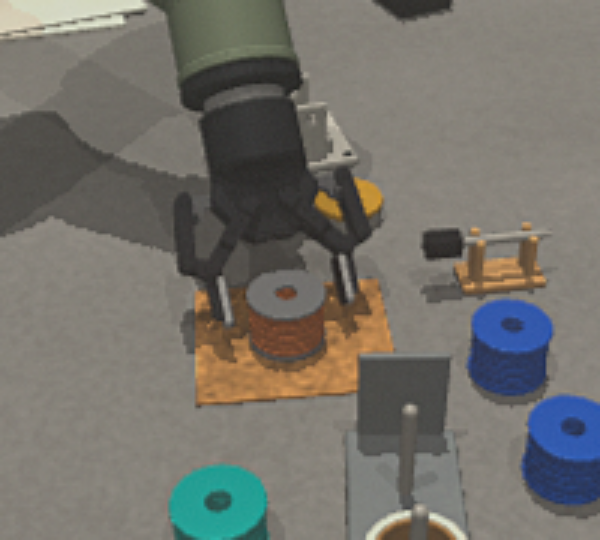

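The open fingers straddle the spool at 45°, nothing touched. Closing.

Request:
arm_command(
  increments=[
    [[0,0,0],[0,0,0],0.3],
    [[0,0,0],[0,0,0],0.3],
    [[0,0,0],[0,0,0],0.3],
    [[0,0,0],[0,0,0],0.3],
    [[0,0,0],[0,0,0],0.3],
    [[0,0,0],[0,0,0],0.3],
    [[0,0,0],[0,0,0],0.3],
    [[0,0,0],[0,0,0],0.3],
  ],
)

```text
clock: 9.35
tcp_pos: [0.463, 0.0896, 0.1392]
tool_rot: [1.545, 1.908, -0.638]
contact_force: [-5.5, 11.8, 18.7]
gripper_width: 0.0584
gripper_force: 60.1
```

Run:
```python
from h import *
st()
g=np.array([.486,-.0187,.03])
a=mv((.480,0.02,.20),12,-30)
b=mv((.50,0.10,.25),12,10,start=a)
```

```text
t 9.35 grasp [ 0.486  -0.0176  0.0296] psi 12.03 z [ 0.148 -0.691 -0.707] q [-1.06  1.09  0.73  2.12  0.26  0.39 -0.61] F [-5.5 11.8 18.7] w 0.0584 gf 60.1
turn [0.0002, 0.0416, -0.0001] shift [-0.4457, 0.0082, -0.4736] rows>= 5 tcp [0.4639 0.0958 0.3342]
turn [0.0, 0.1111, -0.0] shift [-0.2016, 0.1207, -0.1469] rows>= 6 tcp [0.5056 0.0737 0.4026]
```

Request:
arm_command(
  increments=[
    [[0,0,0],[-0.03,0,-0.03],0.3],
    [[0,0,0],[-0.08,0,-0.08],0.3],
    [[0,0,0],[-0.15,0,-0.15],0.3],
    [[0,0.0416,0],[-0.446,0.008,-0.474],0.3],
    [[0,0.0416,0],[-0.446,0.008,-0.474],0.3],
    [[0,0.0416,0],[-0.446,0.008,-0.474],0.3],
    [[0,0.0416,0],[-0.446,0.008,-0.474],0.3],
    [[0,0.0416,0],[-0.446,0.008,-0.474],0.3],
    [[0,0.0416,0],[-0.446,0.008,-0.474],0.3],
    [[0,0.0416,0],[-0.446,0.008,-0.474],0.3],
  ],
)

```text
clock: 10.18
tcp_pos: [0.4635, 0.0955, 0.3332]
tool_rot: [1.698, 2.097, -0.454]
contact_force: [0.4, -0.1, -3.5]
gripper_width: 0.0584
gripper_force: 66.6
```

Run:
```python
from h import *
st()
b=mv((.53,0.20,.20),12,10)
c=mv((.517,.263,.146),12,45,start=b)
```

```text
t 10.18 grasp [0.4797 0.0197 0.199 ] psi 12.03 z [ 0.105 -0.489 -0.866] q [-1.02  0.54  0.72  2.09  0.26  0.73 -0.35] F [ 0.4 -0.1 -3.5] w 0.0584 gf 66.6
turn [0.0001, 0.1111, 0.0001] shift [0.1451, 0.2893, -0.1585] rows>= 6 tcp [0.5356 0.1737 0.3526]
turn [0.0, 0.0972, 0.0] shift [-0.1164, 0.0013, 0.3079] rows>= 5 tcp [0.5398 0.1558 0.2556]
```

Request:
arm_command(
  increments=[
    [[0,0.1111,0],[0.145,0.289,-0.16],0.3],
    [[0,0.1111,0],[0.145,0.289,-0.16],0.3],
    [[0,0.1111,0],[0.145,0.289,-0.16],0.3],
    [[0,0.1111,0],[0.145,0.289,-0.16],0.3],
    [[0,0.1111,0],[0.145,0.289,-0.16],0.3],
    [[0,0.1111,0],[0.145,0.289,-0.16],0.3],
    [[0,0.1111,0],[0.145,0.289,-0.16],0.3],
    [[0,0.1111,0],[0.145,0.289,-0.16],0.3],
    [[0,0.1111,0],[0.145,0.289,-0.16],0.3],
  ],
)

```text
clock: 10.93
tcp_pos: [0.5357, 0.1736, 0.352]
tool_rot: [-1.89, -2.334, -0.159]
contact_force: [0.1, 0.4, -2.3]
gripper_width: 0.0583
gripper_force: 66.6
```

Run:
```python
from h import *
st()
c=mv((.517,.263,.156),12,45)
```

```text
t 10.93 grasp [0.53   0.1993 0.1993] psi 12.01 z [-0.037  0.165 -0.986] q [-0.55  0.5   0.24  1.83 -0.39  0.84  0.14] F [ 0.1  0.4 -2.3] w 0.0583 gf 66.6
turn [-0.0003, 0.0979, -0.0001] shift [-0.1089, 0.0015, 0.2735] rows>= 5 tcp [0.5398 0.1558 0.2656]
```

Request:
arm_command(
  increments=[
    [[0,0.0979,0],[-0.109,0.002,0.274],0.3],
    [[0,0.0979,0],[-0.109,0.002,0.274],0.3],
    [[0,0.0979,0],[-0.109,0.002,0.274],0.3],
    [[0,0.0979,0],[-0.109,0.002,0.274],0.3],
    [[0,0.0979,0],[-0.109,0.002,0.274],0.3],
    [[0,0.0979,0],[-0.109,0.002,0.274],0.3],
    [[0,0.0979,0],[-0.109,0.002,0.274],0.3],
    [[0,0.0979,0],[-0.109,0.002,0.274],0.3],
  ],
)

```text
clock: 11.6
tcp_pos: [0.5401, 0.1564, 0.2662]
tool_rot: [-1.545, -1.909, -0.638]
contact_force: [0.1, -0.6, -2.6]
gripper_width: 0.0584
gripper_force: 66.7
```

Run:
```python
from h import *
st()
o=[]
for n in('wrist','side','top'):
    c=cam(n);np.savez(f'{n}2.npz',**c)
    i=c['img']; i={'wrist':i[100:400,120:520],'side':i[60:210,220:420],'top':i[160:310,130:330]}[n]; o.append(cv2.resize(i,(400,300)))
cv2.imwrite('pics/p.png',np.vstack([np.hstack(o[:2]),np.hstack([o[2],o[2]*0])])[:,:,::-1])
```

```text
t 11.6 grasp [0.5172 0.2634 0.1565] psi 12.06 z [-0.148  0.691 -0.708] q [-0.05  0.69 -0.2   1.88 -0.95  0.85  0.75] F [ 0.1 -0.6 -2.6] w 0.0584 gf 66.7
```

View pics/p.png

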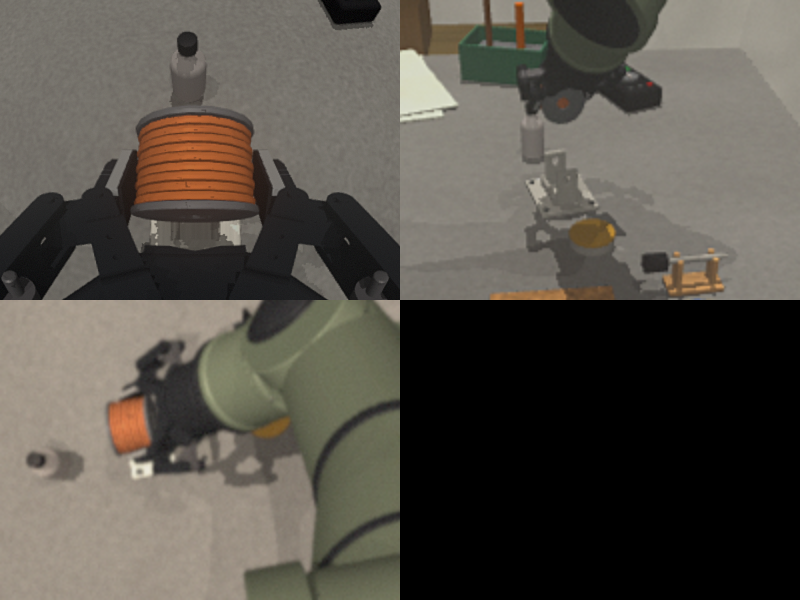

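The wrist view shows the spool on edge between the pads, axis roughly along the line to the bottle; the tin and bottle stand untouched. I fit the held spool from the winding's depth points (wrist and top).

```bash
cat > fit.py <<'E'
from h import *
from scipy.optimize import least_squares
def fit(n,c,g,ax):
    P=(wpts if n=='wrist' else pts)(c).reshape(-1,3);I=c['img'].reshape(-1,3).astype(int)
    near=np.linalg.norm(P-g,axis=1)<.05
    p=P[near&(I[:,0]-I[:,2]>60)]
    y=ax; 
    def f(v):
        a=y+np.array([v[0],v[0]*0,v[1]]); a/=np.linalg.norm(a); d=p-(g+np.array([v[2],0,v[3]])); return np.linalg.norm(d-np.outer(d@a,a),axis=1)-.0285
    s=least_squares(f,[0,0,0,0],loss='soft_l1',f_scale=.001); v=s.x
    a=y+np.array([v[0],0,v[1]]); a/=np.linalg.norm(a); o=g+np.array([v[2],0,v[3]])
    t=(p-o)@a; lo,hi=np.percentile(t,[1,99]); 
    q=P[near]; d=q-o; tq=d@a; r=np.linalg.norm(d-np.outer(tq,a),axis=1); fl=tq[(r>.029)&(r<.031)&(abs(tq)<.04)]
    print(n,len(p),'rms',np.sqrt((s.fun**2).mean()).round(4),'axis',a.round(4),'yaw',np.degrees(np.arctan2(-a[0],a[1])).round(2),'pitch',np.degrees(np.arcsin(a[2])).round(2),'wind',lo.round(4),hi.round(4),'mid',(o+a*(lo+hi)/2).round(4),'flange',np.percentile(fl,[2,98]).round(4) if len(fl)>5 else '')
E
python3 - <<'E'
from fit import *
g=np.array([.5172,.2634,.1565]);ax=np.array([-.208,.978,0])
for n in('wrist','top'): fit(n,dict(np.load(f'{n}2.npz')),g,ax)
c=dict(np.load('wrist2.npz'));P=wpts(c).reshape(-1,3)
m=(P[:,2]>.004)&(P[:,2]<.014)&(np.hypot(P[:,0]-.517,P[:,1]-.263)<.08);print('base',m.sum(),cv2.minAreaRect((P[m,:2]*1e3).astype(np.float32)))
m=(P[:,2]>.02)&(P[:,2]<.1)&(np.hypot(P[:,0]-.48,P[:,1]-.392)<.04);print('bottle',m.sum(),cv2.minAreaRect((P[m,:2]*1e3).astype(np.float32)))
E
```

```text
wrist 8843 rms 0.0007 axis [-0.2091  0.9779 -0.0039] yaw 12.07 pitch -0.22 wind -0.0124 0.0222 mid [0.5168 0.2682 0.1517] flange [-0.0167  0.0261]
top 433 rms 0.0016 axis [-0.2042  0.9789 -0.0091] yaw 11.78 pitch -0.52 wind -0.0144 0.0215 mid [0.5143 0.2669 0.1529] flange [-0.0183  0.0245]
base 1609 ((522.2943115234375, 244.45806884765625), (83.95897674560547, 26.88032341003418), 12.070186614990234)
bottle 1736 ((483.2140197753906, 391.7789611816406), (35.78921890258789, 28.775056838989258), 9.778762817382812)
```

Request:
arm_command(
  increments=[
    [[0,0,0],[-0.08,0,0.058],0.3],
    [[0,0,0],[-0.13,0,0.108],0.3],
    [[0,0,0],[-0.136,0,0.114],0.3],
    [[0,0,0],[-0.136,0,0.114],0.3],
    [[0,0,0],[-0.136,0,0.114],0.3],
  ],
)

```text
clock: 12.17
tcp_pos: [0.5414, 0.1522, 0.2147]
tool_rot: [-1.543, -1.907, -0.643]
contact_force: [0.1, 0.6, -2.5]
gripper_width: 0.0588
gripper_force: 66.7
```

Run:
```python
from fit import *
st()
s=ctrl.get_state();M=R.from_rotvec(s['tool_rot']).as_matrix();g=np.array(s['tcp_pos'])+.155*M[:,2]
ax=np.array([-.208,.978,0]);o=[]
for n in('wrist','top','side'):
    c=cam(n);np.savez(f'{n}3.npz',**c)
    if n!='side': fit(n,c,g,ax)
    P=(wpts if n=='wrist' else pts)(c).reshape(-1,3);I=c['img'].reshape(-1,3).astype(int)
    q=(P-[.5165,.2635,0]);qx=q@[.978,.208,0];qy=q@[-.208,.978,0]
    for lo,hi in((-36,-22),(22,36)):
        m=(abs(qx)<.02)&(qy>lo/1e3)&(qy<hi/1e3)&(P[:,2]>.035)&(P[:,2]<.065)&(I[:,0]-I[:,2]<30)&(I.min(1)>70)
        if m.sum()>10: print(n,'cheek',lo,m.sum(),'qx',np.percentile(qx[m],[2,98]).round(4),'qy',np.percentile(qy[m],[2,98]).round(4),'z',P[m,2].max().round(4))
    i=c['img']; i={'wrist':i[100:400,120:520],'side':i[90:210,240:400],'top':i[160:310,130:330]}[n]; o.append(cv2.resize(i,(400,300)))
cv2.imwrite('pics/p2.png',np.hstack([o[0],o[2]])[:,:,::-1])
```

```text
t 12.17 grasp [0.5186 0.2597 0.1055] psi 12.04 z [-0.147  0.694 -0.705] q [-0.02  0.78 -0.22  1.88 -0.98  0.79  0.84] F [ 0.1  0.6 -2.5] w 0.0588 gf 66.7
wrist 8851 rms 0.0007 axis [-0.2088  0.978  -0.0015] yaw 12.05 pitch -0.09 wind -0.0125 0.0221 mid [0.5183 0.2644 0.1007] flange [-0.0168  0.026 ]
wrist cheek -36 440 qx [-0.0126  0.0158] qy [-0.031  -0.0254] z 0.0617
top 390 rms 0.0015 axis [-0.1915  0.9814 -0.0102] yaw 11.04 pitch -0.58 wind -0.0154 0.0209 mid [0.5157 0.2624 0.1015] flange [-0.0183  0.024 ]
side cheek -36 91 qx [-0.0131  0.0168] qy [-0.0345 -0.0253] z 0.0625
side cheek 22 55 qx [-0.0141  0.0162] qy [0.0245 0.0322] z 0.0626
```

View pics/p2.png

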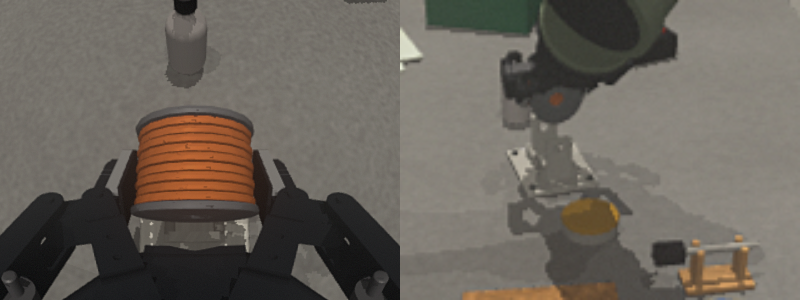

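Near cheek, spool axis and spool middle agree within about 0.5 mm in the wrist view. Lowering onto the rails.

Request:
arm_command(
  increments=[
    [[0,0,0],[-0.045,0,0.045],0.3],
    [[0,0,0],[-0.08,0,0.08],0.3],
    [[0,0,0],[-0.105,0,0.105],0.3],
    [[0,0,0],[-0.118,0,0.118],0.3],
    [[0,0,0],[-0.124,0,0.124],0.3],
    [[0,0,0],[-0.127,0,0.127],0.3],
    [[0,0,0],[-0.127,0,0.127],0.3],
    [[0,0,0],[-0.127,0,0.127],0.3],
  ],
)

```text
clock: 12.98
tcp_pos: [0.5414, 0.1518, 0.1604]
tool_rot: [-1.543, -1.906, -0.644]
contact_force: [0.5, -0.1, -2.2]
gripper_width: 0.0583
gripper_force: 66.7
```

Run:
```python
from fit import *
st()
s=ctrl.get_state();M=R.from_rotvec(s['tool_rot']).as_matrix();g=np.array(s['tcp_pos'])+.155*M[:,2]
fit('wrist',cam('wrist'),g,np.array([-.208,.978,0]))
```

```text
t 12.98 grasp [0.5187 0.2594 0.0512] psi 11.98 z [-0.146  0.694 -0.704] q [-0.01  0.88 -0.25  1.88 -1.02  0.72  0.93] F [ 0.5 -0.1 -2.2] w 0.0583 gf 66.7
wrist 8698 rms 0.0007 axis [-2.075e-01  9.782e-01 -3.000e-04] yaw 11.98 pitch -0.01 wind -0.0125 0.0221 mid [0.5185 0.2641 0.0465] flange [-0.0168  0.0261]
```

Request:
arm_command(
  increments=[
    [[0,0,0],[-0.002,0,0.002],0.3],
    [[0,0,0],[-0.003,0,0.003],0.3],
    [[0,0,0],[-0.004,0,0.004],0.3],
    [[0,0,0],[-0.004,0,0.004],0.3],
  ],
)

```text
clock: 13.37
tcp_pos: [0.5412, 0.1518, 0.1581]
tool_rot: [-1.543, -1.906, -0.643]
contact_force: [0.3, 0.3, -3.2]
gripper_width: 0.0585
gripper_force: 66.7
```

Request:
arm_command(
  increments=[
    [[0,0,0],[-0.002,0,0.002],0.3],
    [[0,0,0],[-0.004,0,0.004],0.3],
    [[0,0,0],[-0.004,0,0.004],0.3],
    [[0,0,0],[-0.004,0,0.004],0.3],
  ],
)

```text
clock: 13.7
tcp_pos: [0.5413, 0.1517, 0.1575]
tool_rot: [-1.542, -1.905, -0.645]
contact_force: [-4.7, -8.0, 18.3]
gripper_width: 0.0586
gripper_force: 69.0
```

Request:
arm_command(
  increments=[
    [[0,0,0],[0,0,0],1],
    [[0,0,0],[0,0,0],1],
    [[0,0,0],[0,0,0],1],
    [[0,0,0],[0,0,0],1],
    [[0,0,0],[0,0,0],1],
    [[0,0,0],[0,0,0],1],
    [[0,0,0],[0,0,-0.1],1],
    [[0,0,0],[0,0,-0.22],1],
    [[0,0,0],[0,0,-0.4],1],
    [[0,0,0],[0,0,-0.4],1],
    [[0,0,0],[0,0,-0.4],1],
  ],
)

```text
clock: 14.62
tcp_pos: [0.5601, 0.0659, 0.2432]
tool_rot: [-1.548, -1.907, -0.647]
contact_force: [0.9, 0.6, 0.5]
gripper_width: 0.0853
gripper_force: 0.0
```

Run:
```python
from fit import *
st()
g=np.array([.5183,.264,.046])
for n in('wrist','top'): c=cam(n);np.savez(f'{n}4.npz',**c);fit(n,c,g,np.array([-.208,.978,0]))
a=mv((.54,.10,.20),-40,0)
b=mv((.612,.034,.12),-85.5,0,start=a)
```

```text
t 14.62 grasp [0.5381 0.1734 0.1337] psi 11.78 z [-0.142  0.694 -0.706] q [ 0.07  0.75 -0.15  1.84 -0.88  0.94  0.84] F [0.9 0.6 0.5] w 0.0853 gf 0.0
wrist 2221 rms 0.0007 axis [-0.2122  0.9772 -0.0094] yaw 12.25 pitch -0.54 wind -0.0178 0.0168 mid [0.5179 0.2635 0.0436] flange [-0.0315  0.0209]
top 350 rms 0.0017 axis [-0.2089  0.9777 -0.0221] yaw 12.06 pitch -1.27 wind -0.0207 0.015 mid [0.5153 0.2612 0.0444] flange [-0.0322  0.0187]
turn [-0.0568, -0.1168, 0.1367] shift [0.3508, -0.0393, -0.1869] rows>= 10 tcp [0.54  0.1   0.355]
turn [0.0, 0.0, 0.1264] shift [-0.0143, 0.3253, 0.2667] rows>= 7 tcp [0.612 0.034 0.275]
```

The spool rests seated and centred between the cheeks (middle at (0.518,0.2635), axis level). Next the axle.

Request:
arm_command(
  increments=[
    [[0,0,0],[0.14,0,-0.14],1],
    [[-0.0568,-0.1168,0.1367],[0.351,-0.039,-0.187],1],
    [[-0.0568,-0.1168,0.1367],[0.351,-0.039,-0.187],1],
    [[-0.0568,-0.1168,0.1367],[0.351,-0.039,-0.187],1],
    [[-0.0568,-0.1168,0.1367],[0.351,-0.039,-0.187],1],
    [[-0.0568,-0.1168,0.1367],[0.351,-0.039,-0.187],1],
    [[-0.0568,-0.1168,0.1367],[0.351,-0.039,-0.187],1],
    [[-0.0568,-0.1168,0.1367],[0.351,-0.039,-0.187],1],
    [[-0.0568,-0.1168,0.1367],[0.351,-0.039,-0.187],1],
    [[-0.0568,-0.1168,0.1367],[0.351,-0.039,-0.187],1],
    [[-0.0568,-0.1168,0.1367],[0.351,-0.039,-0.187],1],
    [[-0.0568,-0.1168,0.1367],[0.351,-0.039,-0.187],1],
  ],
)

```text
clock: 15.72
tcp_pos: [0.5397, 0.1025, 0.3536]
tool_rot: [2.844, 1.33, -0.007]
contact_force: [-0.0, 1.8, 0.0]
gripper_width: 0.0854
gripper_force: 0.0
```

Run:
```python
from h import *
st()
mv((.55,.034,.17),-85.5,0)
```

```text
t 15.72 grasp [0.5392 0.1019 0.1986] psi -39.87 z [-0.003 -0.004 -1.   ] q [-0.64  0.51  0.48  1.87 -0.31  0.84 -0.7 ] F [-0.   1.8  0. ] w 0.0854 gf 0.0
turn [0.0003, 0.0007, 0.1268] shift [-0.1526, 0.1727, 0.096] rows>= 7 tcp [0.55  0.034 0.325]
```

Request:
arm_command(
  increments=[
    [[0,0,0.1268],[-0.153,0.173,0.096],1],
    [[0,0,0.1268],[-0.153,0.173,0.096],1],
    [[0,0,0.1268],[-0.153,0.173,0.096],1],
    [[0,0,0.1268],[-0.153,0.173,0.096],1],
    [[0,0,0.1268],[-0.153,0.173,0.096],1],
    [[0,0,0.1268],[-0.153,0.173,0.096],1],
    [[0,0,0.1268],[-0.153,0.173,0.096],0.6],
    [[0,0,0.1268],[-0.153,0.173,0.096],0.6],
    [[0,0,0.1268],[-0.153,0.173,0.096],0.6],
  ],
)

```text
clock: 16.47
tcp_pos: [0.5503, 0.0315, 0.3256]
tool_rot: [-3.139, -0.126, 0.002]
contact_force: [0.3, 0.1, -0.1]
gripper_width: 0.052
gripper_force: 0.0
```

```bash
cat > ax.py <<'E'
from h import *
def axle(n,c,zlo=.03,zhi=.07,ctr=(.64,.035),rad=.08):
    P=(wpts if n=='wrist' else pts)(c).reshape(-1,3);I=c['img'].reshape(-1,3).astype(int)
    nr=(np.hypot(P[:,0]-ctr[0],P[:,1]-ctr[1])<rad)&(P[:,2]>zlo)&(P[:,2]<zhi)
    b=P[nr&(I.max(1)<70)]; sh=P[nr&(I.max(1)-I.min(1)<25)&(I.max(1)>80)]
    top=b[b[:,2]>np.percentile(b[:,2],95)-.004]
    print(n,'block top',len(top),cv2.minAreaRect((top[:,:2]*1e3).astype(np.float32)),np.median(top[:,2]).round(4))
    if len(sh)>10:
        vx,vy,x0,y0=cv2.fitLine(sh[:,:2].astype(np.float32),cv2.DIST_HUBER,0,.001,.001).ravel(); print('  shaft',len(sh),np.degrees(np.arctan(vy/vx)).round(2),(x0,y0),'z',np.percentile(sh[:,2],[50,95]).round(4), 'x',sh[:,0].min(),sh[:,0].max())
E
python3 - <<'E'
from ax import *
st()
c=cam('wrist');np.savez('wrist5.npz',**c);axle('wrist',c)
axle('top',dict(np.load('top4.npz')))
axle('side',dict(np.load('side3.npz')))
save(c,'pics/w5.png')
E
```

```text
t 16.47 grasp [0.5501 0.0316 0.1706] psi -85.42 z [-0.001  0.    -1.   ] q [-0.63  0.61  0.67  1.89 -0.51  0.82 -1.18] F [ 0.3  0.1 -0.1] w 0.052 gf 0.0
wrist block top 812 ((614.4464721679688, 36.05110168457031), (29.62930679321289, 17.28253746032715), 4.330946445465088) 0.0496
  shaft 839 3.17 (np.float32(0.6635841), np.float32(0.03945076)) z [0.0441 0.0461] x 0.5985565639599041 0.7050727839947448Traceback (most recent call last):
  File "<stdin>", line 4, in <module>
  File "ax.py", line 6, in axle
    top=b[b[:,2]>np.percentile(b[:,2],95)-.004]
                 ~~~~~~~~~~~~~^^^^^^^^^^^
    return _quantile_unchecked(
        a, q, axis, out, overwrite_input, method, keepdims, weights)
    return _ureduce(a,
                    func=_quantile_ureduce_func,
    ...<5 lines>...
                    overwrite_input=overwrite_input,
                    method=method)
    r = func(a, **kwargs)
    result = _quantile(arr,
                       quantiles=q,
    ...<2 lines>...
                       out=out,
                       weights=wgt)
    slices_having_nans = np.isnan(arr[-1, ...])
                                  ~~~^^^^^^^^^
IndexError: index -1 is out of bounds for axis 0 with size 0
```

Run:
```python
from h import *
mv((.6135,.0353,.045),-85.7,0)
```

```text
turn [-0.0001, 0.0001, 0.0007] shift [0.2113, 0.004, 0.4193] rows>= 4 tcp [0.6135 0.0353 0.2   ]
```

Request:
arm_command(
  increments=[
    [[0,0,0.0007],[0.211,0.004,0],0.6],
    [[0,0,0.0007],[0.211,0.004,0],0.6],
    [[0,0,0.0007],[0.211,0.004,0.1],0.6],
    [[0,0,0.0007],[0.211,0.004,0.22],0.6],
    [[0,0,0.0007],[0.211,0.004,0.32],0.6],
    [[0,0,0.0007],[0.211,0.004,0.39],0.6],
    [[0,0,0.0007],[0.211,0.004,0.42],0.6],
    [[0,0,0.0007],[0.211,0.004,0.42],0.6],
    [[0,0,0.0007],[0.211,0.004,0.42],0.6],
  ],
)

```text
clock: 17.27
tcp_pos: [0.6139, 0.0344, 0.2011]
tool_rot: [3.139, 0.113, 0.0]
contact_force: [-0.2, 0.0, 0.6]
gripper_width: 0.0513
gripper_force: 0.0
```

Request:
arm_command(
  increments=[
    [[0,0,0],[0,0,0],0.4],
    [[0,0,0],[0,0,0],0.2],
    [[0,0,0],[0,0,0],0.1],
    [[0,0,0],[0,0,0],0.1],
    [[0,0,0],[0,0,0],0.1],
    [[0,0,0],[0,0,0],0.1],
    [[0,0,0],[0,0,0],0.1],
    [[0,0,0],[0,0,0],0.1],
    [[0,0,0],[0,0,0],0.1],
  ],
)

```text
clock: 18.02
tcp_pos: [0.614, 0.0348, 0.2014]
tool_rot: [3.139, 0.113, 0.002]
contact_force: [-1.1, -0.2, 8.0]
gripper_width: 0.0165
gripper_force: 62.2
```

Run:
```python
from h import *
st()
a=mv((.6135,.0353,.125),-85.7,0)
b=mv((.545,.10,.125),-30,0,start=a)
```

```text
t 18.02 grasp [0.6142 0.0348 0.0464] psi -85.89 z [ 0.001 -0.    -1.   ] q [-0.5   0.86  0.53  1.77 -0.65  0.69 -1.1 ] F [-1.1 -0.2  8. ] w 0.0165 gf 62.2
turn [0.0, -0.0002, -0.0005] shift [-0.0013, -0.0019, -0.262] rows>= 2 tcp [0.6135 0.0353 0.28  ]
turn [0.0, 0.0, -0.1547] shift [-0.2115, -0.2322, 0.0] rows>= 8 tcp [0.545 0.1   0.28 ]
```

Request:
arm_command(
  increments=[
    [[0,0,0],[0,0,-0.03],0.1],
    [[0,0,0],[0,0,-0.1],0.1],
    [[0,0,0],[0,0,-0.2],0.1],
    [[0,0,0],[0,0,-0.26],0.1],
    [[0,0,0],[0,0,-0.26],0.1],
    [[0,0,-0.1547],[-0.211,-0.232,-0.26],0.1],
    [[0,0,-0.1547],[-0.211,-0.232,-0.26],0.1],
    [[0,0,-0.1547],[-0.211,-0.232,-0.26],0.1],
    [[0,0,-0.1547],[-0.211,-0.232,-0.26],0.1],
    [[0,0,-0.1547],[-0.211,-0.232,-0.26],0.1],
    [[0,0,-0.1547],[-0.211,-0.232,-0.26],0.1],
    [[0,0,-0.1547],[-0.211,-0.232,-0.26],0.1],
    [[0,0,-0.1547],[-0.211,-0.232,-0.26],0.1],
    [[0,0,-0.1547],[-0.211,-0.232,-0.26],0.1],
  ],
)

```text
clock: 19.18
tcp_pos: [0.5455, 0.0993, 0.2788]
tool_rot: [2.72, 1.572, -0.0]
contact_force: [0.2, 0.5, -0.5]
gripper_width: 0.0169
gripper_force: 61.0
```

Run:
```python
from h import *
st()
mv((.5464,.131,.115),12.05,0)
```

```text
t 19.18 grasp [0.5455 0.0993 0.1238] psi -29.95 z [-0. -0. -1.] q [-0.54  0.61  0.36  1.91 -0.33  0.68 -0.51] F [ 0.2  0.5 -0.5] w 0.0169 gf 61.0
turn [-0.0, 0.0, -0.1167] shift [0.093, -0.0501, 0.0293] rows>= 6 tcp [0.5464 0.131  0.27  ]
```

Request:
arm_command(
  increments=[
    [[0,0,-0.1167],[0.093,-0.05,0.03],0.1],
    [[0,0,-0.1167],[0.093,-0.05,0.03],0.1],
    [[0,0,-0.1167],[0.093,-0.05,0.03],0.1],
    [[0,0,-0.1167],[0.093,-0.05,0.03],0.1],
    [[0,0,-0.1167],[0.093,-0.05,0.03],0.1],
    [[0,0,-0.1167],[0.093,-0.05,0.03],0.1],
    [[0,0,-0.1167],[0.093,-0.05,0.03],0.1],
    [[0,0,-0.1167],[0.093,-0.05,0.03],0.1],
    [[0,0,-0.1167],[0.093,-0.05,0.03],0.1],
  ],
)

```text
clock: 19.93
tcp_pos: [0.5466, 0.1311, 0.2694]
tool_rot: [1.988, 2.432, -0.001]
contact_force: [-0.5, 0.1, -0.5]
gripper_width: 0.0165
gripper_force: 61.0
```

```bash
cat > ins.py <<'E'
from h import *
A=np.array([-.2088,.978,0]);B=np.array([.978,.2088,0]);O=np.array([.518,.264,0])
def look(zc):
    """axle held at height about zc and cheeks, in the stand frame (qx,qy,z), per camera"""
    for n in('wrist','side','top'):
        c=cam(n);np.savez(f'{n}6.npz',**c)
        P=(wpts if n=='wrist' else pts)(c).reshape(-1,3);I=c['img'].reshape(-1,3).astype(int)
        q=P-O;qx=q@B;qy=q@A;z=P[:,2];grey=(I.max(1)-I.min(1)<30)
        s=(abs(qx)<.012)&(abs(z-zc)<.013)&(qy<-.04)&(qy>-.118)&(I.max(1)>60)
        if s.sum()>20:
            # shaft surface nearest the camera: fit a centre line with radius 4 mm
            from scipy.optimize import least_squares
            p=np.stack([qx[s],qy[s]+.08,z[s]-zc],1)
            f=lambda v:(lambda d:np.linalg.norm(d-np.outer(d@(a:=np.array([v[1],1,v[3]])/np.linalg.norm([v[1],1,v[3]])),a),axis=1)-.004)(p-np.array([v[0],0,v[2]]))
            v=least_squares(f,[0,0,0,0],loss='soft_l1',f_scale=.0005).x
            L=lambda y:(v[0]+v[1]*(y+.08),zc+v[2]+v[3]*(y+.08))
            print(n,'shaft',s.sum(),'rms',np.sqrt((f(v)**2).mean()).round(5),'yaw err',np.degrees(-v[1]).round(2),'pitch',np.degrees(v[3]).round(2),'at -.1',np.round(L(-.1),4),'tip -.045',np.round(L(-.045),4),'qy',qy[s].min().round(4),qy[s].max().round(4))
        for lo,hi in((-.037,-.023),(.023,.037)):
            m=(abs(qx)<.02)&(qy>lo)&(qy<hi)&(z>.03)&(z<.066)&grey&(I.min(1)>80)
            if m.sum()>15: print(n,'cheek',lo,m.sum(),'qx',np.percentile(qx[m],[1,99]).round(4),'qy',np.percentile(qy[m],[2,98]).round(4),'top',np.percentile(z[m],98).round(4))
        b=(abs(qx)<.016)&(abs(z-zc)<.015)&(qy<-.1)&(qy>-.17)&(I.max(1)<70)
        if b.sum()>20: print(n,'block',b.sum(),'qy',np.percentile(qy[b],[1,99]).round(4))
E
python3 - <<'E'
from ins import *
st(); look(.112)
c=np.load('wrist6.npz')['img'];d=np.load('side6.npz')['img']
cv2.imwrite('pics/i1.png',np.hstack([c[50:350,120:520],cv2.resize(d[90:210,240:400],(400,300))])[:,:,::-1])
E
```

```text
t 19.93 grasp [0.5466 0.131  0.1144] psi 11.47 z [-0.    -0.001 -1.   ] q [-0.46  0.61  0.16  1.88 -0.15  0.66 -0.  ] F [-0.5  0.1 -0.5] w 0.0165 gf 61.0
wrist shaft 3116 rms 0.0006 yaw err -0.02 pitch -0.66 at -.1 [0.0008 0.1083] tip -.045 [0.0008 0.1077] qy -0.118 -0.0452
wrist cheek -0.037 566 qx [-0.0147  0.0146] qy [-0.0316 -0.0255] top 0.06
wrist block 2793 qy [-0.15   -0.1208]
side cheek -0.037 88 qx [-0.0151  0.0137] qy [-0.0345 -0.0279] top 0.0619
side block 98 qy [-0.1533 -0.1289]
top cheek 0.023 36 qx [-0.0179  0.0115] qy [0.0247 0.0309] top 0.063
```

View pics/i1.png

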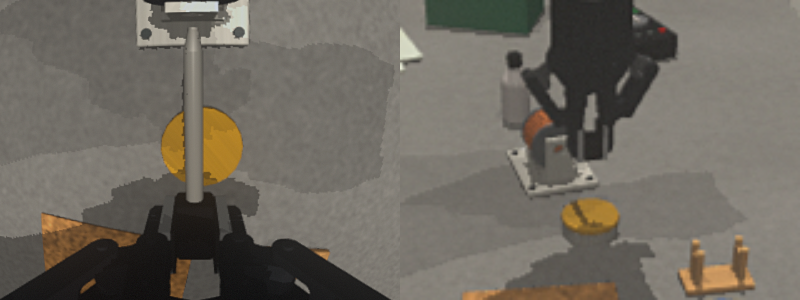

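The wrist view shows the axle lined up with the stand: yaw error about 0°, 0.8 mm to one side, tip 13 mm short of the cheek. The tin lies clear below and the spool sits in the stand. I lower to the hole height and look again.

Request:
arm_command(
  increments=[
    [[0,0,0],[0,-0.003,0.08],0.1],
    [[0,0,0],[0,-0.003,0.15],0.1],
    [[0,0,0],[0,-0.003,0.19],0.1],
    [[0,0,0],[0,-0.003,0.21],0.1],
    [[0,0,0],[0,-0.003,0.21],0.1],
    [[0,0,0],[0,-0.003,0.21],0.1],
  ],
)

```text
clock: 20.58
tcp_pos: [0.546, 0.131, 0.2068]
tool_rot: [1.982, 2.437, -0.001]
contact_force: [0.8, 0.3, 0.0]
gripper_width: 0.017
gripper_force: 61.0
```

Run:
```python
from ins import *
st(); look(.046)
c=dict(np.load('wrist6.npz'));P=wpts(c).reshape(-1,3);q=P-O;qx=q@B;qy=q@A
for k,m in {'bench':(abs(P[:,2])<.006)&(abs(qx)<.12)&(qy>-.13)&(qy<-.055),'tin':(P[:,2]>.014)&(P[:,2]<.026)&(qy<-.07)&(qy>-.16),'base':(P[:,2]>.005)&(P[:,2]<.012)&(qy>-.05)&(qy<-.035),'spooltop':(abs(qx)<.003)&(abs(qy)<.015)&(P[:,2]>.06)}.items():print(k,m.sum(),np.median(P[m,2]) if m.any() else '')
```

```text
t 20.58 grasp [0.5459 0.1309 0.0518] psi 11.77 z [-0.    -0.001 -1.   ] q [-0.43  0.71  0.13  1.91 -0.17  0.53  0.02] F [0.8 0.3 0. ] w 0.017 gf 61.0
wrist shaft 3124 rms 0.00059 yaw err 0.29 pitch -0.58 at -.1 [-0.      0.0457] tip -.045 [-0.0003  0.0451] qy -0.118 -0.0452
wrist cheek -0.037 1293 qx [-0.0147  0.0147] qy [-0.0316 -0.0256] top 0.0601
wrist block 2601 qy [-0.15   -0.1208]
side cheek -0.037 27 qx [-0.009   0.0051] qy [-0.0351 -0.0267] top 0.0609
side block 80 qy [-0.1533 -0.1288]
top cheek 0.023 43 qx [-0.0187  0.0114] qy [0.0247 0.0304] top 0.0634
bench 37925 -0.0012040250233735466
tin 5444 0.018756841672115214
base 3798 0.006799024153597132
spooltop 0
```

Request:
arm_command(
  increments=[
    [[0,0,0.0007],[0.02,0,0],0.1],
    [[0,0,0.0007],[0.04,0,0],0.1],
    [[0,0,0.0007],[0.06,0,0],0.1],
    [[0,0,0.0007],[0.08,0,0],0.1],
    [[0,0,0.0007],[0.1,0,0],0.1],
    [[0,0,0.0007],[0.1,0,0],0.1],
  ],
)

```text
clock: 21.23
tcp_pos: [0.5392, 0.1621, 0.2064]
tool_rot: [-1.984, -2.435, 0.0]
contact_force: [-0.1, 0.4, 0.1]
gripper_width: 0.0167
gripper_force: 61.0
```

Request:
arm_command(
  increments=[
    [[0,0,0],[0.02,0,0],0.1],
    [[0,0,0],[0.04,0,0],0.1],
    [[0,0,0],[0.06,0,0],0.1],
    [[0,0,0],[0.08,0,0],0.1],
    [[0,0,0],[0.08,0,0],0.1],
  ],
)

```text
clock: 21.65
tcp_pos: [0.5345, 0.1854, 0.2063]
tool_rot: [-1.985, -2.435, 0.0]
contact_force: [0.0, -0.6, -0.6]
gripper_width: 0.0171
gripper_force: 61.0
```

Run:
```python
from ins import *
st()
c=cam('wrist');P=wpts(c).reshape(-1,3);I=c['img'].reshape(-1,3).astype(int);q=P-O;qx=q@B;qy=q@A
b=(abs(qx)<.012)&(abs(P[:,2]-.046)<.014)&(qy<-.03)&(qy>-.12)
for k,m in(('block',b&(I.max(1)<70)),('shaft',b&(I.max(1)>75))):print(k,m.sum(),'qy',np.percentile(qy[m],[1,99]).round(4),'qx',np.median(qx[m]).round(4))
```

```text
t 21.65 grasp [0.5344 0.1855 0.0513] psi 11.63 z [-0.  0. -1.] q [-0.54  0.72  0.14  1.89 -0.18  0.54 -0.07] F [ 0.  -0.6 -0.6] w 0.0171 gf 61.0
block 2562 qy [-0.0941 -0.065 ] qx 0.0001
shaft 1625 qy [-0.0693 -0.0301] qx 0.0002
```

The axle has gone through the first cheek into the bore without resistance, 33 mm to go.

Request:
arm_command(
  increments=[
    [[0,0,0],[0.02,0,0],0.1],
    [[0,0,0],[0.04,0,0],0.1],
    [[0,0,0],[0.06,0,0],0.1],
    [[0,0,0],[0.08,0,0],0.1],
    [[0,0,0],[0.095,0,0],0.1],
    [[0,0,0],[0.1,0,0],0.1],
    [[0,0,0],[0.1,0,0],0.1],
  ],
)

```text
clock: 22.28
tcp_pos: [0.5287, 0.2138, 0.2063]
tool_rot: [1.986, 2.434, -0.001]
contact_force: [0.1, 1.3, -0.6]
gripper_width: 0.0168
gripper_force: 61.0
```

Request:
arm_command(
  increments=[
    [[0,0,0],[0.005,0,0],0.1],
    [[0,0,0],[0.01,0,0],0.1],
    [[0,0,0],[0.013,0,0],0.1],
    [[0,0,0],[0.013,0,0],0.1],
  ],
)

```text
clock: 22.62
tcp_pos: [0.528, 0.2172, 0.2064]
tool_rot: [1.987, 2.434, -0.001]
contact_force: [-0.8, -0.3, 0.4]
gripper_width: 0.017
gripper_force: 61.1
```

Request:
arm_command(
  increments=[
    [[0,0,0],[0.003,0,0],0.1],
    [[0,0,0],[0.006,0,0],0.1],
    [[0,0,0],[0.006,0,0],0.1],
  ],
)

```text
clock: 22.87
tcp_pos: [0.5277, 0.2188, 0.2064]
tool_rot: [1.987, 2.433, -0.001]
contact_force: [-0.3, -0.4, -0.9]
gripper_width: 0.0168
gripper_force: 61.0
```

Request:
arm_command(
  increments=[
    [[0,0,0],[0.003,0,0],0.1],
    [[0,0,0],[0.006,0,0],0.1],
    [[0,0,0],[0.006,0,0],0.1],
  ],
)

```text
clock: 23.12
tcp_pos: [0.5276, 0.2192, 0.2064]
tool_rot: [1.988, 2.431, -0.003]
contact_force: [1.3, -10.8, 1.5]
gripper_width: 0.017
gripper_force: 61.3
```

Run:
```python
from ins import *
st()
c=cam('wrist');P=wpts(c).reshape(-1,3);I=c['img'].reshape(-1,3).astype(int);q=P-O;qx=q@B;qy=q@A
b=(abs(qx)<.012)&(abs(P[:,2]-.046)<.014)&(qy<-.024)&(qy>-.12)
for k,m in(('block',b&(I.max(1)<70)),('shaft/cheek',b&(I.max(1)>75))):print(k,m.sum(),'qy',np.percentile(qy[m],[1,99]).round(4),'qx',np.median(qx[m]).round(4))
```

```text
t 23.12 grasp [0.5276 0.2188 0.0514] psi 11.46 z [-0.    -0.002 -1.   ] q [-0.6   0.73  0.15  1.88 -0.19  0.55 -0.13] F [  1.3 -10.8   1.5] w 0.017 gf 61.3
block 1809 qy [-0.0605 -0.0345] qx 0.0006
shaft/cheek 317 qy [-0.0353 -0.029 ] qx -0.0003
```

Request:
arm_command(
  increments=[
    [[0,0,0],[0.002,0,0],0.1],
    [[0,0,0],[0.004,0,0],0.1],
    [[0,0,0],[0.004,0,0],0.1],
    [[0,0,0],[0.004,0,0],0.1],
  ],
)

```text
clock: 23.5
tcp_pos: [0.5276, 0.2194, 0.2064]
tool_rot: [1.988, 2.43, -0.004]
contact_force: [2.9, -16.3, 1.7]
gripper_width: 0.0169
gripper_force: 61.4
```

Request:
arm_command(
  increments=[
    [[0,0,0],[0,0,0],0.3],
    [[0,0,0],[0,0,0],0.5],
    [[0,0,0],[0,0,0],0.6],
    [[0,0,0],[0,0,0],0.6],
    [[0,0,0],[0,0,0],0.6],
    [[0,0,0],[0,0,0],0.6],
    [[0,0,0],[0,0,-0.1],0.6],
    [[0,0,0],[0,0,-0.2],0.6],
    [[0,0,0],[0,0,-0.35],0.6],
    [[0,0,0],[-0.2,0,-0.5],0.6],
    [[0,0,0],[-0.3,0,-0.5],0.6],
    [[0,0,0],[-0.3,0,-0.5],0.6],
    [[0,0,0],[-0.3,0,-0.5],0.6],
  ],
)

```text
clock: 24.58
tcp_pos: [0.5462, 0.1291, 0.3587]
tool_rot: [1.992, 2.426, 0.002]
contact_force: [-0.4, 0.5, -0.4]
gripper_width: 0.0509
gripper_force: 0.0
```

Run:
```python
from ins import *
st()
o=[]
for n in('wrist','side','top'):
    c=cam(n);P=(wpts if n=='wrist' else pts)(c).reshape(-1,3);I=c['img'].reshape(-1,3).astype(int);q=P-O;qx=q@B;qy=q@A
    b=(abs(qx)<.014)&(abs(P[:,2]-.046)<.014)&(qy<-.024)&(qy>-.12)
    for k,m in(('block',b&(I.max(1)<70)),('gap/cheek',b&(I.max(1)>75))):
        if m.sum()>5:print(n,k,m.sum(),'qy',np.percentile(qy[m],[1,99]).round(4),'qx',np.median(qx[m]).round(4),'z',np.percentile(P[m,2],98).round(4))
    i=c['img'];o.append(cv2.resize({'wrist':i[0:180,200:440],'side':i[110:200,250:370],'top':i[190:265,180:280]}[n],(400,300)))
c=dict(np.load('top4.npz'))
cv2.imwrite('pics/fin.png',np.vstack([np.hstack(o[:2]),np.hstack([o[2],cv2.resize(cam('side')['img'],(400,300))])])[:,:,::-1])
```

```text
t 24.58 grasp [0.5467 0.1289 0.2037] psi 11.23 z [ 0.003 -0.001 -1.   ] q [-0.5   0.49  0.22  1.83 -0.14  0.84 -0.01] F [-0.4  0.5 -0.4] w 0.0509 gf 0.0
wrist block 808 qy [-0.0622 -0.0315] qx -0.0006 z 0.0544
wrist gap/cheek 276 qy [-0.0525 -0.0242] qx 0.0008 z 0.0599
side block 66 qy [-0.0651 -0.0357] qx -0.0021 z 0.0561
side gap/cheek 34 qy [-0.034  -0.0261] qx -0.004 z 0.0591
```

View pics/fin.png

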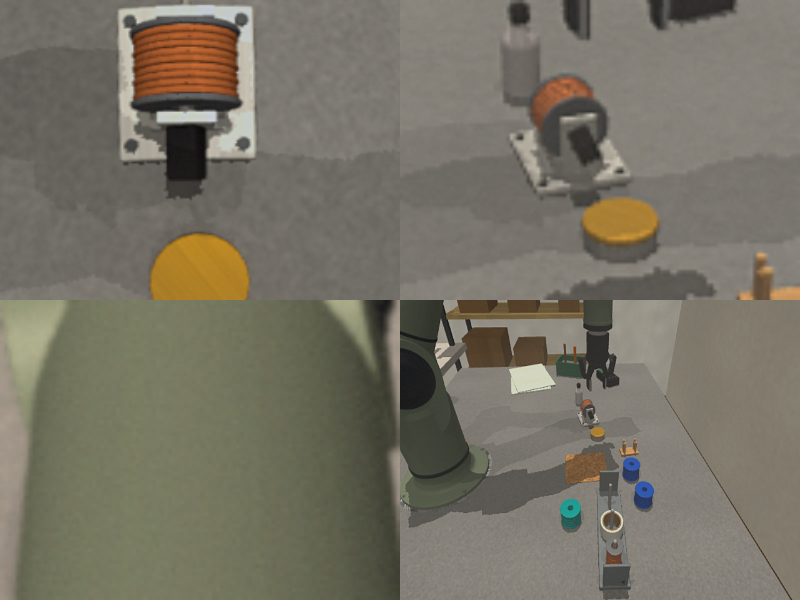

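The pictures show the block flush against the near cheek (face at qy -0.0315), the spool between the cheeks, the gripper free, and the tin, bottle, tape and reel undisturbed. Handing in.

```bash
python3 -c "
from plant import ctrl
print(ctrl.hand_in())"
```

```text
the job is handed in; nothing more can be done
None
```

The job is done and handed in at about 25 s on the robot's clock (limit 72 s): the spool rests on edge on the rails, the axle runs through both cheeks with its grip block against the near cheek, and the last pictures show the tape roll, slim reel, bottle and tin unmoved.

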